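Preload a printed test column on the force stand

TASK

Lay the waisted printed column with the square end plates lengthwise in the nest of the force stand, between the push plate and the anvil, and let go of it. Then feed the gauge carriage up by turning its knob, not by shoving the carriage, until the column is held against the anvil and the dial reads 10 N (within 2 N), and leave it loaded like that. Never take the gauge past 15 N, and leave the other things on the bench where they are.

Things in the scene. Friction and masses are not known exactly. Their poses are not given: they have to be found in the camera images.
- stand: Horizontal hand-fed force stand fixed to the bench: aluminium rail 360 mm long (y), 80 wide, 50 high, gauge carriage on its -y half, nest and anvil on its +y half, all centred on its plane x = 0. Origin on the bench under the rail's middle; z up; +y is the feed direction, in which the carriage goes to the anvil. The carriage (90 x 120 mm, plate top at 72 mm) cannot be pushed by hand (over 45 N).
- nest (a point): Middle of the nest on the bed, 72 mm above the bench, axes as the stand's. Two guide strips along y, 34 mm apart, 5 thick, 7 high, run from 24 mm before to 46 mm after this point. Beyond stands the steel anvil (28 mm wide, up to 32 mm above the bed), reclamped for each job: its face is 61 to 71 mm beyond the push plate's face at the start and is not measured.
- push_face (a point): Centre of the round push plate's face (28 mm across, 15 mm above the bed, axes as the stand's) on the gauge's spindle; it travels with the carriage and yields 1 mm for every 2 N of load.
- knob_mid (a point): Centre of the feed knob, round, black, knurled, 40 mm across, 24 high, axis upright, on a neck on the carriage, 7 mm clear above the round dial gauge (60 across, its centre 58 mm further in +y). Clockwise from above drives it, gauge and carriage along the stand's +y, 8 mm per rad; this point travels too. Takes 0.4 N m, stays where left, also under load. About 2.2 to 3.6 rad are needed in all.
- gauge (a joint): Pointer of the dial force gauge, whose face looks up: rad clockwise from its rest, where it points from the dial's middle towards the knob; 20 N to the turn, so 0.314 rad per N: 10 N is 3.14 rad (pointer straight towards the nest), 15 N is 4.71. Ticks each newton, long ones at 0 and 10.
- column: The white printed test column, lying on the bench: 48 mm long (its y axis), a waist 18 x 18 mm and 34 mm long between two square end plates 30 x 30 mm and 7 mm thick. Origin: centre of its underside as it lies (end plates' lower edge); the waist runs from 6 to 24 mm above it. 30 g. Both ends are alike. It fits between the guide strips with 2 mm to spare either side.
- spare_block: White printed flat bar 26 x 50 x 14 mm with three dimples: not wanted, leave it.
- spare_bush: White printed bush 40 mm across, 22 mm high, with a bore: not wanted, leave it.
- gear: Grey printed gear 62 mm across: leave it.
- calipers: Calipers 210 mm long lying flat: leave them.
- driver: Black-handled screwdriver 170 mm long: leave it.
- spool: Filament spool 200 mm across and 65 mm high lying flat: leave it.
- glue: Small white bottle 36 mm across, 100 mm high: leave it standing.
Mind the look-alikes: they are no part of the job. Leave any purple or red look-alike of the column alone.

How it is judged:
By the outcome, as a careful person would: the job done as asked, in the order asked, and still so for the second after the job is handed in, with the robot touching nothing.
It also fails if it takes over 67 s, if anything falls off the work surface, if the arm or the gripper's body presses on something with over 40 N, if the wrist force passes 120 N, or if a joint passes its speed limit or range.

ROBOT

A 7-joint arm with a two-finger parallel gripper is mounted at the origin on the work surface. World frame = base frame: x ahead of the robot, y to its left, z up, the work surface at z = 0. Lengths are in m, angles in rad, forces in N, time in s.
With the tool pointing down it reaches from about 0.35 to 0.9 m from the base axis. Payload 8.1 kg.
Tool frame: the origin (TCP) lies on the centre line of the jaws, within the pads' length; the fingertips stand 11 mm ahead of it and the grasp point (between the pads) lies 8 mm behind it; z points along the fingers, y is the line along which they close (so a half turn about z gives the same grasp; the last joint's range is limited). The gripper opens to 85 mm and grips with 20 to 120 N. Pads are 22 mm wide; open, the fingers measure 114 mm over their backs; the gripper's body (76 mm by 85 mm) begins 54 mm behind the grasp point. The pads swing forward as they close: fully open they stand 13 mm farther back than shut.
Start: joints at [-1.278, 0.434, 0.025, 1.573, -0.012, 1.134, -0.075], TCP at [0.241, 0.577, 0.242] pointing down, gripper open.
Joint ranges: [-2.62, 2.62], [-0.44, 2.09], [-1.27, 1.32], [0.08, 2.57], [-1.32, 4.46], [0.12, 2], [-2.74, 2.74]. Speed limits (rad/s): [2.22, 2.22, 3.01, 3.01, 3.14, 3.14, 3.14].

INTERFACE

Orientations are given as a unit quaternion [w, x, y, z].
In Python, from cell import env, eyes, finish_job gives the robot as it stands.
- The arm moves only by the tool apply_moves, never from a script. Its argument "targets" is a list that holds one entry, the list of rows, each a list of 7 numbers: the shift along the tool's x, y, z in m, then the turn, a rotation vector about the tool's x, y, z in degrees, then the finger opening in m, from 0 to 0.0854. In form: [[[dx, dy, dz, rx, ry, rz, claw], ...]]. A call has exactly 8 rows; each row is the pose to reach, as a shift and turn from the pose commanded when the call began, along the tool's axes at that moment; what a row does not reach only later rows make up. A row lasts 1/10 s, in which the tool goes at most 50 mm and 8.59 degrees, less where a joint would pass 70% of its speed; a pose out of reach is approached as far as the arm can. A call with a gripper value outside its range is refused whole. The fingers move at their own pace and stop on an object; "newtons" is the grip in N (left out, the last holds). Time passes only in rows, so rows that repeat a pose let the fingers close, or fill a call up. It gives the time, the measured TCP pose, the force, the opening and the grip force at its end, in the units of the state.
- env.get_state(): the state, without advancing time (a new reading comes with each control period).
- eyes.get_image(name): name is "scene" or "top"; returns (picture, depth): 420x560x3 uint8, blue, green, red; 420x560 float32, m along the optical axis (not along the pixel's ray), 0 where there is no reading.
- eyes.calibration(name): a dict with "fx", "fy", "cx", "cy" (pixels), "extrinsics" (4x4, takes a point from camera to world coordinates). Camera axes: x right, y up, looking along -z (the intrinsics and any distortion apply to the point x, -y, -z); pixel columns grow to the right and rows downward; lengths in m; the calibration is good to about 2 mm. A picture is of the moment at which its call begins. calibration takes no time and is no camera call.
- finish_job(): hands the job in; it is judged then, once.
The state is a dict: "time_s": time; "joint_positions": joint angles; "dq": joint speeds; "effort": joint torques, N m; "tcp_pos": TCP position; "tool_rot": TCP orientation; "wrist_force": force on the tool from outside, world axes, zero at the start; "ft_torque": the same for the moment, N m; "grip_width": finger opening in m; "grip_force": force on a finger pad.
Only numpy, scipy, OpenCV 4.12 (cv2) and the standard library are available. Lean on these libraries where they do the work, as an engineer would, in place of code of your own. Each camera call takes 0.05 s, during which the arm holds its last target. There are 200 camera calls.

## Working session

There is one attempt and no reset: what is moved stays moved. The work goes in short steps, Python scripts to look and compute and a tool call to move; the robot and the scene stay as the last step left them, time stands still between calls to the robot, and variables do not carry over. Pictures are saved under pics/ and viewed, at most 10 in all, crops included, and the job is handed in when it is done.

Besides the shell and the picture viewer there is one more tool, called after ">>>" as name(argument=value, ...) on one line, values as JSON. apply_moves: Moves the arm, as the interface text tells. Its arguments: {"type":"object","properties":{"targets":{"type":"array","items":{"type":"array","items":{"type":"array","items":{"type":"number"}}}},"newtons":{"type":"number"}},"required":["targets"]}

```bash
ls; mkdir -p pics; cat > h.py <<'E'
import numpy as np, cv2
from cell import env, eyes, finish_job
def shot(name):
    im,d=eyes.get_image(name); return im.copy(),d.copy()
def world(name,d,u=None,v=None):
    c=eyes.calibration(name); E=np.array(c["extrinsics"])
    if u is None: v,u=np.mgrid[0:d.shape[0],0:d.shape[1]]; z=d
    else: z=d
    P=np.stack([(u-c["cx"])/c["fx"]*z,-(v-c["cy"])/c["fy"]*z,-z*np.ones_like(u,float),np.ones_like(u,float)],-1)
    return (P@E.T)[...,:3]
def at_height(name,u,v,h):
    c=eyes.calibration(name); E=np.array(c["extrinsics"])
    r=E[:3,:3]@np.array([(u-c["cx"])/c["fx"],-(v-c["cy"])/c["fy"],-1.]); o=E[:3,3]
    return o+r*(h-o[2])/r[2]
E
python3 - <<'E'
from h import *
for n in("scene","top"):
    im,d=shot(n); cv2.imwrite(f"pics/{n}0.png",im); np.save(f"{n}0.npy",d)
    c=eyes.calibration(n); print(n,{k:(np.round(v,4).tolist()) for k,v in c.items()})
print(env.get_state())
E
```

```text
pics
scene {'fx': 452.5514, 'fy': 452.5514, 'cx': 274.4508, 'cy': 211.9769, 'extrinsics': [[-0.8813, -0.3658, 0.299, 0.8776], [0.4725, -0.6876, 0.5513, 0.6633], [0.004, 0.6272, 0.7789, 1.0002], [0.0, 0.0, 0.0, 1.0]]}
top {'fx': 429.5768, 'fy': 429.5768, 'cx': 275.0922, 'cy': 206.9592, 'extrinsics': [[-0.0246, 0.9848, -0.1721, 0.3261], [-0.9997, -0.0241, 0.0049, 0.0634], [0.0007, 0.1721, 0.9851, 1.3111], [0.0, 0.0, 0.0, 1.0]]}
{'time_s': 0.1, 'joint_positions': array([-1.27757719,  0.43516373,  0.02499907,  1.57400013, -0.01156775,
        1.13400654, -0.07509806]), 'dq': array([-9.16589113e-04, -3.29447304e-03, -2.62665602e-04, -2.43384970e-03,
        7.87909991e-05, -2.69284280e-04, -4.91270246e-05]), 'effort': array([ 3.36478974e-03, -6.71755528e+01,  1.02842845e+00, -3.16900241e+01,
        1.57972751e-02,  7.27546227e-03,  2.03043854e-06]), 'tcp_pos': array([0.24087969, 0.57624394, 0.24160058]), 'tool_rot': array([-5.64793233e-05,  1.96657760e-01,  9.80471933e-01, -7.14605831e-04]), 'wrist_force': array([ 0.49846245,  0.70811671, -0.13390775]), 'ft_torque': array([-0.02188896,  0.02306743,  0.03234836]), 'grip_force': 0.0, 'grip_width': 0.08525722769324066}
```

View pics/scene0.png

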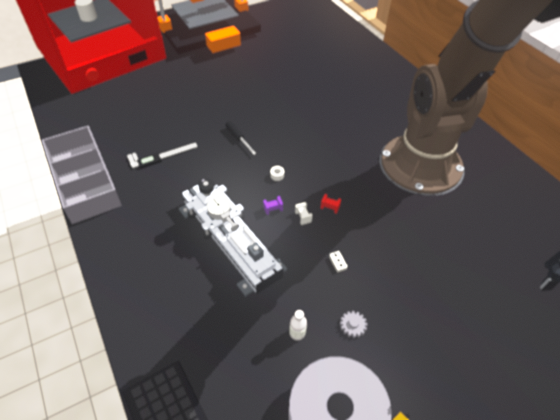

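View pics/top0.png

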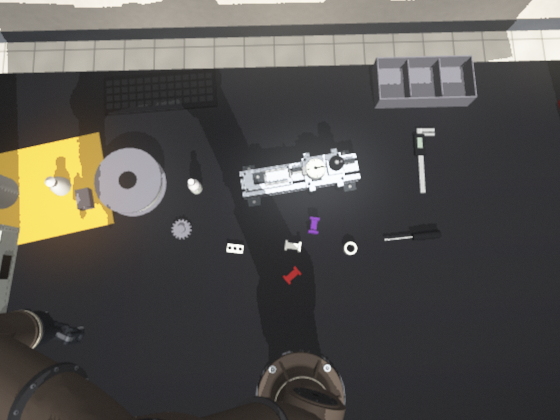

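The top view shows the white waisted column at (292,246). The purple (314,225) and red (292,275) look-alikes, the flat bar (235,249) and the bush (350,248) don't fit: they are the wrong colour or have no waist. The stand runs from (240,182) to (358,165), with the knob at (336,161) and the dial at (316,168). I'll confirm with a crop and measure.

```bash
python3 - <<'E'
from h import *
im=cv2.imread("pics/top0.png"); d=np.load("top0.npy"); W=world("top",d)
a=cv2.resize(im[140:290,225:370],None,fx=5,fy=5,interpolation=cv2.INTER_CUBIC)[:600]
b=cv2.resize(im[140:260,225:370],None,fx=5.5,fy=5,interpolation=cv2.INTER_CUBIC)
cv2.imwrite("pics/crop1.png",b)
def fit(n,im,W,zlo,zhi,box,thr=110):
    u0,u1,v0,v1=box; m=np.zeros(im.shape[:2],bool); m[v0:v1,u0:u1]=1
    hsv=cv2.cvtColor(im,cv2.COLOR_BGR2HSV); m&=(W[...,2]>zlo)&(W[...,2]<zhi)&(hsv[...,2]>thr)&(hsv[...,1]<70)
    p=W[m][:,:2].astype(np.float32); r=cv2.minAreaRect(p); print(n,len(p),np.round(W[m].mean(0),4),"zmax",W[m][:,2].max().round(4),[np.round(x,4) for x in r]); return p
fit("col top",im,W,.012,.05,(278,306,234,258))
s=cv2.imread("pics/scene0.png"); ds=np.load("scene0.npy"); Ws=world("scene",ds)
fit("col scene",s,Ws,.012,.05,(290,316,198,228))
# stand: everything >0.03 within box
m=np.zeros(d.shape,bool); m[140:215,235:365]=1
for lo,hi in((.035,.065),(.065,.078),(.078,.1),(.1,.125),(.125,.2)):
    k=m&(W[...,2]>lo)&(W[...,2]<hi); p=W[k]
    print(lo,hi,len(p),p.mean(0).round(4),[np.round(x,4) for x in cv2.minAreaRect(p[:,:2].astype(np.float32))], np.median(p[:,2]))
E
```

```text
col top 122 [0.4328 0.0059 0.0255] zmax 0.0345 [array([0.4325, 0.0066]), array([0.0479, 0.0298]), np.float64(83.5975)]
col scene 180 [0.4323 0.0097 0.0254] zmax 0.0368 [array([0.4305, 0.0064]), array([0.0536, 0.0305]), np.float64(80.8008)]
0.035 0.065 1264 [ 0.6387 -0.0286  0.0498] [array([ 0.6448, -0.02  ]), array([0.1222, 0.3676]), np.float64(7.9078)] 0.049696087645428544
0.065 0.078 1322 [ 0.6391 -0.004   0.0716] [array([ 6.435e-01, -5.000e-04]), array([0.1162, 0.3004]), np.float64(7.6905)] 0.07154236015450499
0.078 0.1 478 [ 0.644  -0.0396  0.0917] [array([ 0.6398, -0.0135]), array([0.0713, 0.2645]), np.float64(6.3671)] 0.09245417766208586
0.1 0.125 288 [ 0.6418 -0.0059  0.1037] [array([ 0.6387, -0.0076]), array([0.0579, 0.2523]), np.float64(13.1772)] 0.10237850418060213
0.125 0.2 155 [ 0.6594 -0.1202  0.1302] [array([ 0.6596, -0.1201]), array([0.0391, 0.0379]), np.float64(0.3101)] 0.13042650452541782
```

View pics/crop1.png

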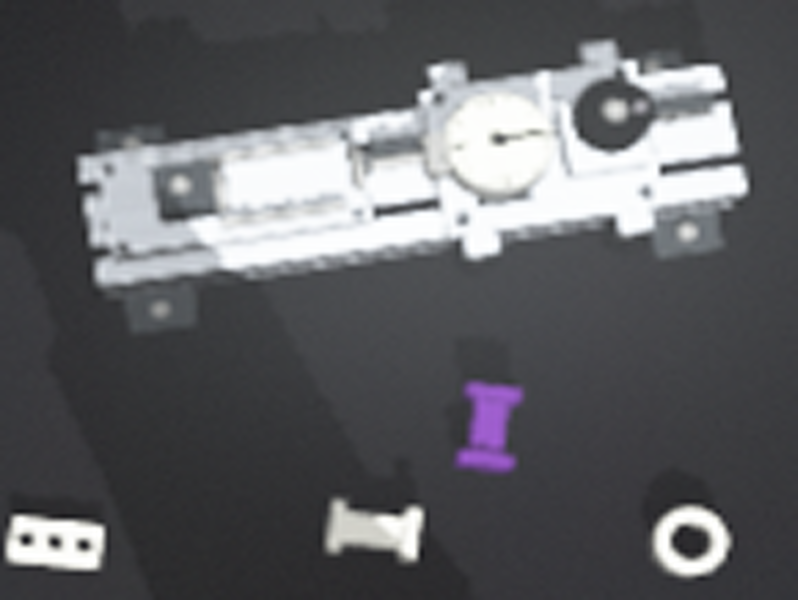

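The crop shows the white waisted column at crop (375,530), alone and unoccluded, so that is the one. Next I'll refine the stand axis, nest and anvil in the stand frame.

```bash
cat > st.py <<'E'
from h import *
K=np.array([0.6596,-0.1201])
E
python3 - <<'E'
from h import *
out=[]
for n in("top","scene"):
    im=cv2.imread(f"pics/{n}0.png"); W=world(n,np.load(f"{n}0.npy"))
    z=W[...,2]; xy=W[...,:2]
    reg=(abs(W[...,0]-.645)<.12)&(abs(W[...,1]+.01)<.24)
    k=reg&(z>.122)&(z<.14)&(abs(W[...,1]+.12)<.04)
    kp=xy[k]; kc,kr=cv2.minEnclosingCircle(kp.astype(np.float32)); print(n,"knob",np.round(kc,4),round(kr,4),np.median(z[k]).round(4),kp.mean(0).round(4))
    k=reg&(z>.085)&(z<.097)&(abs(W[...,1]+.06)<.05); kp=xy[k]
    g=reg&(z>.09)&(z<.1)&(abs(W[...,1]+.06)<.05); c,r=cv2.minEnclosingCircle(xy[g].astype(np.float32)); print(" dial",np.round(c,4),round(r,4),np.median(z[g]).round(4),len(xy[g]))
    # bed/rail edges: rail points z .045-.08
    r=cv2.minAreaRect(xy[reg&(z>.066)&(z<.076)].astype(np.float32)); print(" plate",[np.round(x,4) for x in r])
    for yaw in (7.8,):
        t=np.radians(yaw); ex=np.array([np.cos(t),np.sin(t)]); ey=np.array([-np.sin(t),np.cos(t)])
        q=xy-np.array([.6596,-.1201]); s=q@ey; x=q@ex
        print(" along-profile |x|<10: s, median z, xs of strips")
        for a in np.arange(.085,.24,.005):
            m=reg&(s>=a)&(s<a+.005)
            c0=m&(abs(x)<.011); hi=m&(z>.0765)&(z<.084)&(abs(x)<.03)
            print("  %.3f z=%.4f max=%.4f | strip x:"%(a,np.median(z[c0]) if c0.any() else 0,z[c0].max() if c0.any() else 0), np.round(1000*np.sort(x[hi])).astype(int).tolist()[:24])
E
```

```text
top knob [ 0.6596 -0.1206] 0.0213 0.1304 [ 0.6591 -0.1203]
 dial [ 0.6534 -0.0628] 0.0483 0.0979 224
 plate [array([ 6.438e-01, -5.000e-04]), array([0.116 , 0.3004]), np.float64(7.513)]
 along-profile |x|<10: s, median z, xs of strips
  0.085 z=0.0949 max=0.0988 | strip x: []
  0.090 z=0.0943 max=0.0989 | strip x: [-12]
  0.095 z=0.0877 max=0.0970 | strip x: [-5, -3]
  0.100 z=0.0521 max=0.0941 | strip x: []
  0.105 z=0.0503 max=0.0902 | strip x: []
  0.110 z=0.0504 max=0.0922 | strip x: []
  0.115 z=0.0527 max=0.0924 | strip x: []
  0.120 z=0.0517 max=0.0928 | strip x: []
  0.125 z=0.0891 max=0.0919 | strip x: []
  0.130 z=0.0975 max=0.1017 | strip x: [-14]
  0.135 z=0.0728 max=0.1018 | strip x: [-5, 20]
  0.140 z=0.0717 max=0.0785 | strip x: [-25, -22, -19, -19, -1, 18, 20]
  0.145 z=0.0730 max=0.0766 | strip x: [-22, -3, 19, 22]
  0.150 z=0.0726 max=0.0749 | strip x: [-21, -21, -19, -18, 16, 19]
  0.155 z=0.0718 max=0.0747 | strip x: [-21, 17, 19, 20]
  0.160 z=0.0708 max=0.0787 | strip x: [-22, -19, 5, 17, 20, 20]
  0.165 z=0.0712 max=0.0764 | strip x: [-18, 17, 18, 21]
  0.170 z
[... 2232 characters left out ...]
 -21, -20, -6, -2, 14, 15, 15, 18, 19, 22]
  0.185 z=0.0733 max=0.0759 | strip x: [-25, -22, -21, -21, 14, 16, 17, 18, 18]
  0.190 z=0.0727 max=0.0782 | strip x: [-25, -22, -21, -19, 1, 15, 18, 19, 22]
  0.195 z=0.0735 max=0.0739 | strip x: [-23, 14, 15, 16, 18, 19]
  0.200 z=0.0954 max=0.1008 | strip x: [13, 14, 18, 19, 19]
  0.205 z=0.0907 max=0.1029 | strip x: [-28, 8, 15, 17, 17, 19]
  0.210 z=0.1042 max=0.1065 | strip x: [10, 10, 15, 17, 18, 20]
  0.215 z=0.1037 max=0.1089 | strip x: [9, 10, 18]
  0.220 z=0.1044 max=0.1086 | strip x: [9, 10, 20]
  0.225 z=0.1052 max=0.1118 | strip x: [10, 15]
  0.230 z=0.1049 max=0.1108 | strip x: [10, 11]
  0.235 z=0.1042 max=0.1080 | strip x: [10, 26]
```

```bash
cat >> h.py <<'E'
from scipy.spatial.transform import Rotation as R
def delta(p,yaw):
    """shift/turn in tool axes to TCP p, tool down, tool y at yaw deg in world"""
    s=env.get_state(); q=s["tool_rot"]; T=R.from_quat([q[1],q[2],q[3],q[0]])
    a=np.radians(yaw); y=np.array([np.cos(a),np.sin(a),0]); z=np.array([0,0,-1.]); x=np.cross(y,z)
    G=R.from_matrix(np.stack([x,y,z],1)); d=T.inv().apply(np.array(p)-s["tcp_pos"]); r=(T.inv()*G).as_rotvec(degrees=True)
    print("t",s["time_s"],"tcp",s["tcp_pos"].round(4),"toolx",T.as_matrix()[:,0].round(3),"delta mm",(d*1000).round(1),"rot",r.round(2),"q",s["joint_positions"].round(3),"F",s["wrist_force"].round(2),"w",round(s["grip_width"],4))
E
python3 -c "
from h import *
delta([.4315,.0065,.12],-7)"
```

```text
t 0.1 tcp [0.2409 0.5762 0.2416] toolx [-0.923  0.386 -0.   ] delta mm [-395.6 -452.   122.3] rot [-6.000e-02  6.000e-02  7.432e+01] q [-1.278  0.435  0.025  1.574 -0.012  1.134 -0.075] F [ 0.5   0.71 -0.13] w 0.0853
```

>>> apply_moves(targets=[[[-0.033,-0.038,0,0,0,6,0.06],[-0.066,-0.075,0,0,0,12,0.06],[-0.099,-0.113,0,0,0,18,0.06],[-0.132,-0.151,0,0,0,25,0.06],[-0.165,-0.188,0,0,0,31,0.06],[-0.198,-0.226,0,0,0,37,0.06],[-0.231,-0.264,0,0,0,43,0.06],[-0.264,-0.301,0,0,0,49,0.06]]], newtons=30)

```text
time_s: 0.9
tcp_pos: [0.3683, 0.1955, 0.2423]
tool_rot: [-0.0, 0.587, 0.809, 0.0]
wrist_force: [0.2, 0.9, -0.2]
grip_width: 0.0601
grip_force: 0.0
```

```bash
python3 -c "
from h import *
delta([.4315,.0065,.10],-7)"
```

```text
t 0.9 tcp [0.3683 0.1955 0.2423] toolx [-0.31   0.951  0.   ] delta mm [-199.3    1.4  142.2] rot [-0.000e+00 -2.000e-02  2.508e+01] q [-0.923  0.082  0.333  2.065 -0.032  1.    -0.257] F [ 0.25  0.95 -0.21] w 0.0601
```

>>> apply_moves(targets=[[[-0.04,0,0.02,0,0,6,0.06],[-0.08,0,0.05,0,0,12,0.06],[-0.12,0.001,0.08,0,0,18,0.06],[-0.16,0.001,0.11,0,0,25,0.06],[-0.199,0.001,0.142,0,0,25,0.06],[-0.199,0.001,0.142,0,0,25,0.06],[-0.199,0.001,0.142,0,0,25,0.06],[-0.199,0.001,0.142,0,0,25,0.06]]])

```text
time_s: 1.7
tcp_pos: [0.4319, 0.01, 0.1007]
tool_rot: [-0.0, 0.747, 0.665, 0.0]
wrist_force: [0.4, -0.3, -0.2]
grip_width: 0.06
grip_force: 0.0
```

```bash
python3 -c "
from h import *
delta([.4315,.0065,.021],-7)
im,d=shot('scene'); cv2.imwrite('pics/s1.png',cv2.resize(im[130:260,230:390],None,fx=4,fy=4,interpolation=cv2.INTER_CUBIC))"
```

```text
t 1.7 tcp [0.4319 0.01   0.1007] toolx [0.115 0.993 0.001] delta mm [-3.5  0.  79.7] rot [ 0.   -0.03  0.39] q [-0.523  0.341  0.475  2.218 -0.262  0.634  0.025] F [ 0.36 -0.27 -0.22] w 0.06
```

View pics/s1.png

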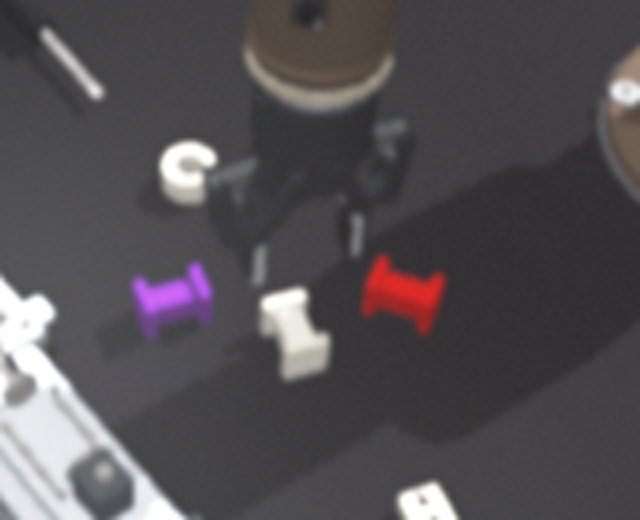

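>>> apply_moves(targets=[[[-0.003,0,0.02,0,0,0,0.045],[-0.003,0,0.04,0,0,0,0.045],[-0.003,0,0.06,0,0,0,0.045],[-0.003,0,0.08,0,0,0,0.045],[-0.003,0,0.08,0,0,0,0.045],[-0.003,0,0.08,0,0,0,0.01],[-0.003,0,0.08,0,0,0,0.01],[-0.003,0,0.08,0,0,0,0.01]]], newtons=30)

```text
time_s: 2.55
tcp_pos: [0.4322, 0.0067, 0.0215]
tool_rot: [0.0, 0.747, 0.665, 0.001]
wrist_force: [-1.2, 1.3, 7.0]
grip_width: 0.0169
grip_force: 30.7
```

>>> apply_moves(targets=[[[0,0,0,0,0,0,0.01],[0,0,0,0,0,0,0.01],[0,0,0,0,0,0,0.01],[0,0,-0.03,0,0,0,0.01],[0,0,-0.06,0,0,0,0.01],[0,0,-0.1,0,0,0,0.01],[0,0,-0.13,0,0,0,0.01],[0,0,-0.13,0,0,0,0.01]]])

```text
time_s: 3.35
tcp_pos: [0.4339, 0.0063, 0.1544]
tool_rot: [0.002, 0.747, 0.665, 0.004]
wrist_force: [0.3, 0.0, -0.4]
grip_width: 0.0169
grip_force: 29.8
```

```bash
python3 -c "
from h import *
delta([.6354,.0488,.13],7.6)"
```

```text
t 3.35 tcp [0.4339 0.0063 0.1544] toolx [0.116 0.993 0.003] delta mm [ 65.5 195.   26. ] rot [  0.42  -0.13 -14.27] q [-0.591  0.245  0.55   2.167 -0.187  0.766 -0.037] F [ 0.27  0.04 -0.4 ] w 0.0169
```

>>> apply_moves(targets=[[[0.016,0.04,0,0,0,-4,0.01],[0.03,0.08,0,0,0,-8,0.01],[0.045,0.12,0,0,0,-12,0.01],[0.058,0.16,0,0,0,-14,0.01],[0.065,0.195,0.005,0,0,-14.3,0.01],[0.065,0.195,0.01,0,0,-14.3,0.01],[0.065,0.195,0.015,0,0,-14.3,0.01],[0.065,0.195,0.015,0,0,-14.3,0.01]]])

```text
time_s: 4.15
tcp_pos: [0.631, 0.0477, 0.1343]
tool_rot: [-0.001, 0.659, 0.752, -0.001]
wrist_force: [-0.0, -0.6, 0.6]
grip_width: 0.0172
grip_force: 29.8
```

```bash
python3 -c "
from h import *
delta([.6354,.0488,.094],7.6)
im,d=shot('scene');t,dt=shot('top'); np.save('s2.npy',d);np.save('t2.npy',dt);cv2.imwrite('pics/s2f.png',im);cv2.imwrite('pics/t2f.png',t)
a=cv2.resize(im[180:300,180:290],None,fx=5,fy=5,interpolation=cv2.INTER_CUBIC)
b=cv2.resize(t[140:210,235:295],None,fx=4,fy=5,interpolation=cv2.INTER_CUBIC)
c=np.zeros((600,790,3),np.uint8); c[:600,:550]=a; c[:350,550:790]=b; cv2.imwrite('pics/s2.png',c)"
```

```text
t 4.15 tcp [0.631  0.0477 0.1343] toolx [-0.132  0.991  0.   ] delta mm [ 0.5  4.6 40.3] rot [-0.15 -0.01 -0.  ] q [-0.449  0.575  0.437  1.699 -0.29   0.935  0.233] F [-0.04 -0.55  0.64] w 0.0172
```

View pics/s2.png

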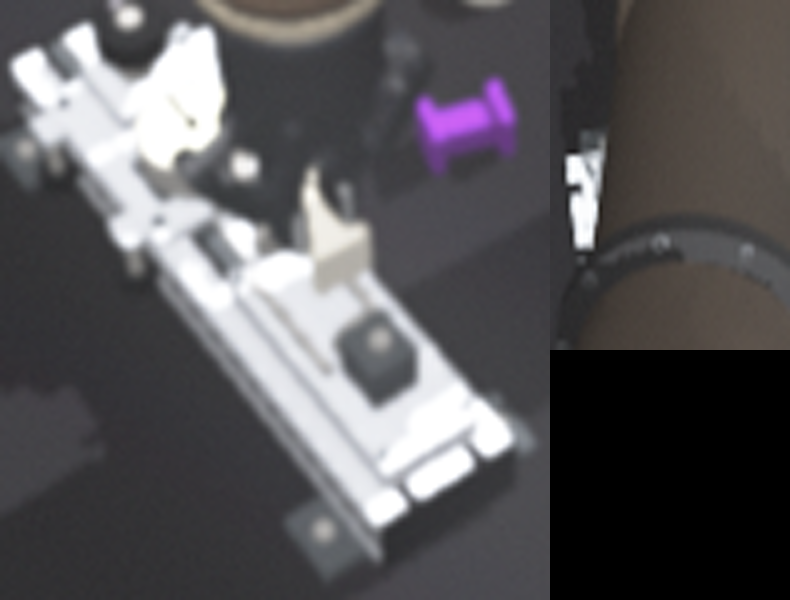

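The scene crop shows the column upright in the jaws at (335,235), above the nest between the push plate and the anvil block (380,355). I'll hover just above the strips and measure the relative offset.

>>> apply_moves(targets=[[[0,0.0045,0.008,0,0,0,0.01],[0,0.0045,0.016,0,0,0,0.01],[0,0.0045,0.024,0,0,0,0.01],[0,0.0045,0.028,0,0,0,0.01],[0,0.0045,0.028,0,0,0,0.01],[0,0.0045,0.028,0,0,0,0.01],[0,0.0045,0.028,0,0,0,0.01],[0,0.0045,0.028,0,0,0,0.01]]])

```text
time_s: 5.05
tcp_pos: [0.6374, 0.0485, 0.1077]
tool_rot: [0.0, 0.659, 0.753, 0.0]
wrist_force: [0.0, 0.4, -0.1]
grip_width: 0.0171
grip_force: 29.8
```

```bash
python3 - <<'E'
from h import *
delta([.6354,.0488,.094],7.6)
t=np.radians(7.6); ex=np.array([np.cos(t),np.sin(t)]); ey=np.array([-np.sin(t),np.cos(t)])
Z=[shot('scene') for _ in range(3)]; im=Z[0][0]; d=np.median([z[1] for z in Z],0); W=world('scene',d)
hsv=cv2.cvtColor(im,cv2.COLOR_BGR2HSV)
q=W[...,:2]-np.array([.6596,-.1201]); s=q@ey; x=q@ex; z=W[...,2]
# +y end plate face of the column: s about .1945, z>.085 bright
m=(s>.180)&(s<.199)&(z>.084)&(z<.125)&(abs(x)<.03)&(hsv[...,2]>90)
print("endface n",m.sum(),"x",np.percentile(x[m],[0,3,10,50,90,97,100]).round(4),"s",np.percentile(s[m],[3,50,97]).round(4),"z",np.percentile(z[m],[3,50,97]).round(4))
for v in np.unique(np.nonzero(m)[0]):
    u=np.nonzero(m[v])[0]; print(v,u.min(),u.max(),(x[v,u].min()*1e3).round(1),(x[v,u].max()*1e3).round(1),(z[v,u].mean()*1e3).round(1))
an=(s>.206)&(s<.24)&(z>.1)&(z<.107)&(abs(x)<.03); print("anvil x",np.percentile(x[an],[2,50,98]).round(4),"s",np.percentile(s[an],[1,50,99]).round(4))
E
```

```text
t 5.05 tcp [0.6374 0.0485 0.1077] toolx [-0.133  0.991  0.   ] delta mm [ 0.6 -2.  13.7] rot [ 0.03 -0.    0.02] q [-0.436  0.613  0.422  1.706 -0.309  0.888  0.247] F [ 0.01  0.4  -0.06] w 0.0171
endface n 128 x [-0.0158 -0.0137 -0.0114  0.0009  0.0132  0.0143  0.0146] s [0.1805 0.1936 0.1952] z [0.089  0.1097 0.1177]
232 246 250 -14.9 -8.6 115.1
233 245 251 -15.8 -5.5 114.1
234 243 251 -15.0 0.3 114.4
235 240 251 -13.7 8.8 114.5
236 238 251 -13.8 14.3 114.5
237 240 251 -13.5 13.1 113.1
238 240 251 -12.9 13.9 110.7
239 240 251 -13.0 14.4 106.6
240 240 251 -13.0 14.3 102.7
241 240 251 -12.1 14.0 98.8
242 240 249 -6.3 14.4 96.3
243 241 247 -0.8 13.9 94.5
244 241 245 4.9 14.6 92.5
245 241 243 10.8 14.0 89.3
246 242 242 13.4 13.4 87.0
anvil x [-0.017  -0.0015  0.0098] s [0.2073 0.2251 0.2393]
```

>>> apply_moves(targets=[[[0,-0.003,0,0,0,0,0.01],[0,-0.003,0,0,0,0,0.01],[0,-0.003,0,0,0,0,0.01],[0,-0.003,0.003,0,0,0,0.01],[0,-0.003,0.006,0,0,0,0.01],[0,-0.003,0.009,0,0,0,0.01],[0,-0.003,0.011,0,0,0,0.01],[0,-0.003,0.011,0,0,0,0.01]]])

```text
time_s: 6.0
tcp_pos: [0.634, 0.0481, 0.0958]
tool_rot: [-0.0, 0.659, 0.753, -0.0]
wrist_force: [-0.0, -0.6, -0.1]
grip_width: 0.0171
grip_force: 29.8
```

>>> apply_moves(targets=[[[0,0,0.001,0,0,0,0.01],[0,0,0.002,0,0,0,0.01],[0,0,0.0025,0,0,0,0.01],[0,0,0.0025,0,0,0,0.01],[0,0,0.0025,0,0,0,0.01],[0,0,0.0025,0,0,0,0.01],[0,0,0.0025,0,0,0,0.01],[0,0,0.0025,0,0,0,0.01]]])

```text
time_s: 6.8
tcp_pos: [0.6342, 0.0481, 0.0939]
tool_rot: [0.0, 0.659, 0.753, 0.0]
wrist_force: [0.4, 0.7, 0.0]
grip_width: 0.017
grip_force: 29.8
```

```bash
python3 - <<'E'
from h import *
delta([.6354,.0488,.094],7.6)
im,d=shot('scene'); cv2.imwrite('pics/s3.png',cv2.resize(im[190:290,190:300],None,fx=6,fy=6,interpolation=cv2.INTER_CUBIC))
E
```

```text
t 6.8 tcp [0.6342 0.0481 0.0939] toolx [-0.133  0.991  0.   ] delta mm [ 0.5  1.3 -0.1] rot [ 0.   -0.    0.02] q [-0.432  0.625  0.414  1.725 -0.316  0.858  0.254] F [0.37 0.75 0.03] w 0.017
```

View pics/s3.png

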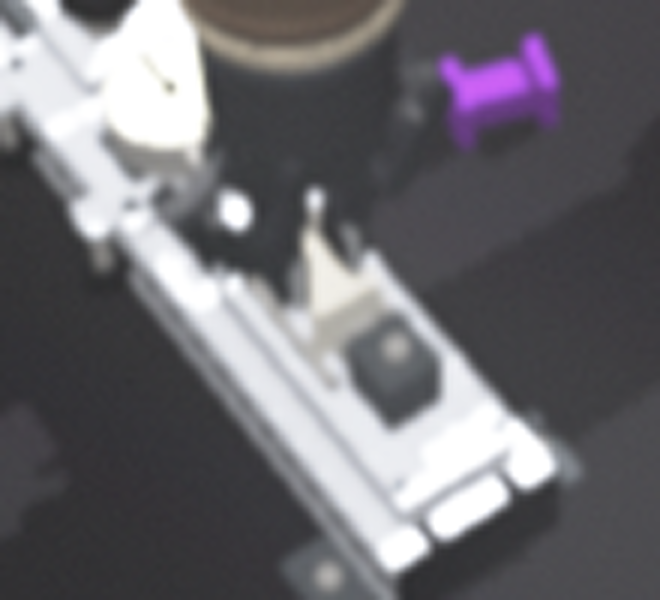

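The column is inside the strips: its underside is about 72 mm up, well below the strip tops at 79 mm, with no contact force. Seat it and release.

>>> apply_moves(targets=[[[0,0,0.0007,0,0,0,0.01],[0,0,0.0007,0,0,0,0.01],[0,0,0.0007,0,0,0,0.024],[0,0,0.0007,0,0,0,0.03],[0,0,0.0007,0,0,0,0.04],[0,0,0.0007,0,0,0,0.04],[0,0,0.0007,0,0,0,0.04],[0,0,0.0007,0,0,0,0.04]]])

```text
time_s: 7.65
tcp_pos: [0.6342, 0.0481, 0.0931]
tool_rot: [-0.0, 0.659, 0.753, -0.0]
wrist_force: [0.3, 0.3, -1.1]
grip_width: 0.0402
grip_force: 0.0
```

>>> apply_moves(targets=[[[0,0,-0.01,0,0,0,0.04],[0,0,-0.03,0,0,0,0.04],[0,0,-0.06,0,0,0,0.06],[0,0,-0.1,0,0,0,0.06],[0,0,-0.12,0,0,0,0.06],[0,0,-0.12,0,0,-8,0.06],[0,0,-0.12,0,0,-16,0.06],[0,0,-0.12,0,0,-24,0.06]]])

```text
time_s: 8.45
tcp_pos: [0.6343, 0.0481, 0.2142]
tool_rot: [0.0, 0.485, 0.874, 0.0]
wrist_force: [0.5, -1.2, -0.0]
grip_width: 0.0597
grip_force: 0.0
```

```bash
python3 - <<'E'
from h import *
t=np.radians(7.6); ex=np.array([np.cos(t),np.sin(t)]); ey=np.array([-np.sin(t),np.cos(t)])
K=np.array([.6596,-.1201])-.0022*ex
delta([*K,.2],95)
Z=[shot('scene') for _ in range(3)]; im=Z[0][0]; d=np.median([z[1] for z in Z],0); W=world('scene',d)
q=W[...,:2]-np.array([.6596,-.1201]); s=q@ey; x=q@ex; z=W[...,2]
m=(s>.14)&(s<.198)&(z>.085)&(z<.115)&(abs(x)<.03)
print("col x",np.percentile(x[m],[3,50,97]).round(4),"s",np.percentile(s[m],[1,50,99]).round(4),"ztop",np.percentile(z[m],[50,95]).round(4))
cv2.imwrite('pics/s4.png',cv2.resize(im[170:290,170:300],None,fx=5,fy=5,interpolation=cv2.INTER_CUBIC))
E
```

```text
t 8.45 tcp [0.6343 0.0481 0.2142] toolx [-0.529  0.849 -0.001] delta mm [-155.1  -69.6   14.3] rot [ 3.000e-02  6.000e-02 -6.306e+01] q [-0.403  0.486  0.365  1.603 -0.19   1.086  0.569] F [ 0.51 -1.2  -0.01] w 0.0597
col x [-0.0171 -0.0018  0.011 ] s [0.1465 0.1724 0.1957] ztop [0.0977 0.1038]
```

View pics/s4.png

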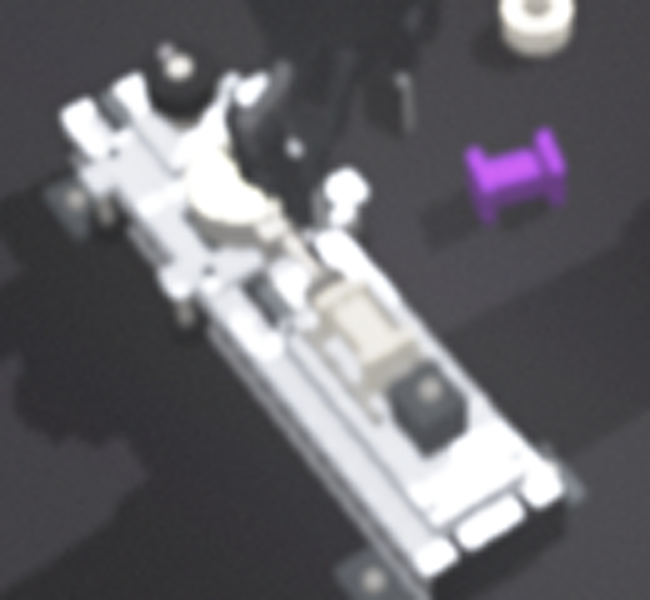

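The column sits flush in the nest at crop (365,330), with the push plate behind it at (330,290). Now to the knob.

>>> apply_moves(targets=[[[-0.02,-0.009,0,0,0,-8,0.065],[-0.045,-0.02,0,0,0,-16,0.065],[-0.07,-0.031,0,0,0,-24,0.065],[-0.095,-0.043,0,0,0,-32,0.065],[-0.12,-0.054,0,0,0,-40,0.065],[-0.14,-0.063,0,0,0,-48,0.065],[-0.155,-0.07,0,0,0,-56,0.065],[-0.155,-0.07,0,0,0,-64,0.065]]], newtons=90)

```text
time_s: 9.4
tcp_pos: [0.6555, -0.1247, 0.2132]
tool_rot: [-0.0, -0.047, 0.999, -0.001]
wrist_force: [-0.1, 0.2, 0.0]
grip_width: 0.0651
grip_force: 0.0
```

```bash
python3 -c "
from h import *
delta([.657,-.1199,.17],110)"
```

```text
t 9.4 tcp [ 0.6555 -0.1247  0.2132] toolx [-0.996 -0.094  0.   ] delta mm [-1.9  4.8 43.2] rot [ -0.12  -0.04 -14.58] q [ 0.032  0.526  0.117  1.502 -0.062  1.117  1.826] F [-0.13  0.24  0.  ] w 0.0651
```

>>> apply_moves(targets=[[[-0.001,0.003,0.01,0,0,-7,0.065],[-0.002,0.005,0.025,0,0,-14.5,0.065],[-0.002,0.005,0.043,0,0,-14.5,0.065],[-0.002,0.005,0.043,0,0,-14.5,0.065],[-0.002,0.005,0.043,0,0,-14.5,0.065],[-0.002,0.005,0.043,0,0,-14.5,0.065],[-0.002,0.005,0.043,0,0,-14.5,0.065],[-0.002,0.005,0.043,0,0,-14.5,0.065]]])

```text
time_s: 10.2
tcp_pos: [0.6577, -0.1155, 0.1709]
tool_rot: [0.001, -0.174, 0.985, -0.0]
wrist_force: [-0.3, 0.4, -0.1]
grip_width: 0.0649
grip_force: 0.0
```

```bash
python3 -c "
from h import *
delta([.657,-.1199,.12],110)
im,d=shot('scene'); cv2.imwrite('pics/s5.png',cv2.resize(im[140:260,150:290],None,fx=5,fy=5,interpolation=cv2.INTER_CUBIC))"
```

```text
t 10.2 tcp [ 0.6577 -0.1155  0.1709] toolx [-0.939 -0.343 -0.001] delta mm [ 2.3 -3.9 50.9] rot [-0.03  0.06  0.08] q [ 0.063  0.562  0.048  1.546 -0.029  1.033  2.04 ] F [-0.28  0.38 -0.09] w 0.0649
```

View pics/s5.png

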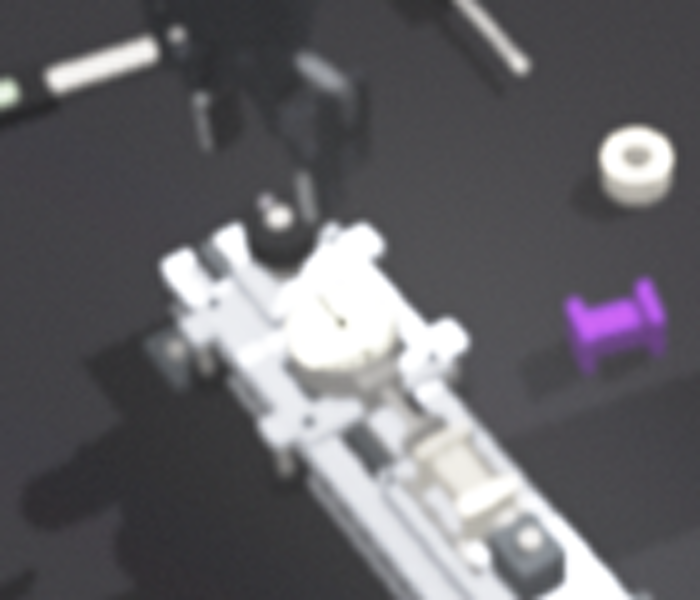

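The fingers are above and either side of the knob (280,235), and the dial at (340,315) stays visible. Descend and look before closing.

>>> apply_moves(targets=[[[0.002,-0.004,0,0,0,0,0.065],[0.002,-0.004,0.01,0,0,0,0.065],[0.002,-0.004,0.025,0,0,0,0.065],[0.002,-0.004,0.04,0,0,0,0.065],[0.002,-0.004,0.05,0,0,0,0.065],[0.002,-0.004,0.05,0,0,0,0.065],[0.002,-0.004,0.05,0,0,0,0.065],[0.002,-0.004,0.05,0,0,0,0.065]]])

```text
time_s: 11.05
tcp_pos: [0.6573, -0.1199, 0.1206]
tool_rot: [0.0, -0.175, 0.985, -0.0]
wrist_force: [0.6, -0.3, 0.0]
grip_width: 0.0647
grip_force: 0.0
```

```bash
python3 -c "
from h import *
delta([.657,-.1199,.12],110)"
```

```text
t 11.05 tcp [ 0.6573 -0.1199  0.1206] toolx [-0.939 -0.344 -0.001] delta mm [0.3 0.1 0.6] rot [-0.02  0.05  0.12] q [ 0.073  0.612  0.043  1.593 -0.031  0.936  2.048] F [ 0.62 -0.3   0.03] w 0.0647
```

>>> apply_moves(targets=[[[0,0,0,0,0,0,0.05],[0,0,0,0,0,0,0.045],[0,0,0,0,0,0,0.043],[0,0,0,0,0,0,0.041],[0,0,0,0,0,0,0.039],[0,0,0,0,0,0,0.037],[0,0,0,0,0,0,0.035],[0,0,0,0,0,0,0.035]]], newtons=60)

```text
time_s: 11.85
tcp_pos: [0.6568, -0.1195, 0.1207]
tool_rot: [0.0, -0.175, 0.985, 0.0]
wrist_force: [-2.8, 2.5, 5.8]
grip_width: 0.0382
grip_force: 59.4
```

```bash
python3 -c "
from h import *
delta([.657,-.1199,.12],110)"
```

```text
t 11.85 tcp [ 0.6568 -0.1195  0.1207] toolx [-0.939 -0.344 -0.   ] delta mm [-0.  -0.5  0.7] rot [0.02 0.02 0.13] q [ 0.073  0.612  0.042  1.594 -0.031  0.937  2.048] F [-2.82  2.53  5.8 ] w 0.0382
```

>>> apply_moves(targets=[[[-0.0002,0.0011,0,0,0,8,0.03],[-0.0005,0.0022,0,0,0,16,0.03],[-0.0007,0.0033,0,0,0,24,0.03],[-0.001,0.0044,0,0,0,32,0.03],[-0.0012,0.0054,0,0,0,40,0.03],[-0.0015,0.0065,0,0,0,48,0.03],[-0.0017,0.0076,0,0,0,56,0.03],[-0.0019,0.0087,0,0,0,64,0.03]]], newtons=80)

```text
time_s: 12.65
tcp_pos: [0.6558, -0.1096, 0.1209]
tool_rot: [-0.0, 0.375, 0.927, 0.001]
wrist_force: [-2.0, 4.1, 6.4]
grip_width: 0.0376
grip_force: 79.3
```

```bash
cat > m.py <<'E'
from h import *
t=np.radians(7.6); ex=np.array([np.cos(t),np.sin(t)]); ey=np.array([-np.sin(t),np.cos(t)])
def meas(tag=None,dump=False):
    Z=[shot('scene') for _ in range(2)]; im=Z[-1][0]; d=np.median([z[1] for z in Z],0); W=world('scene',d)
    q=W[...,:2]-np.array([.6596,-.1201]); s=q@ey; x=q@ex; z=W[...,2]
    st=env.get_state(); T=R.from_quat(np.roll(st["tool_rot"],-1)).as_matrix()
    print("t",round(st["time_s"],2),"tcp",st["tcp_pos"].round(4),"knob s",((st["tcp_pos"][:2]-[.657,-.1199])@ey).round(4),"tool x",T[:,0].round(3),"yaw",np.degrees(np.arctan2(T[1,1],T[0,1])).round(1),"ey in tool",(T.T@np.r_[ey,0]).round(3),"F",st["wrist_force"].round(1),"M",st["ft_torque"].round(2),"w",round(st["grip_width"],4),"q7",st["joint_positions"][6].round(2))
    m=(s>.14)&(s<.2)&(z>.085)&(z<.115)&(abs(x+.002)<.02)
    print("col s",np.percentile(s[m],[2,50,98]).round(4))
    if tag: cv2.imwrite(f'pics/{tag}.png',cv2.resize(im[160:260,190:290],None,fx=6,fy=6,interpolation=cv2.INTER_CUBIC)); cv2.imwrite(f'{tag}_raw.png',im)
    return im
E
python3 -c "
from m import *
meas('r1')"
```

```text
t 12.75 tcp [ 0.6558 -0.1096  0.1208] knob s 0.0104 tool x [-0.718  0.696  0.001] yaw 45.9 ey in tool [0.785 0.62  0.001] F [-3.1  3.9  7.5] M [ 0.81  0.56 -0.31] w 0.0379 q7 1.1
col s [0.1408 0.1689 0.1954]
```

>>> apply_moves(targets=[[[0.0009,0.0007,0,0,0,8,0.03],[0.0018,0.0014,0,0,0,16,0.03],[0.0026,0.0021,0,0,0,24,0.03],[0.0035,0.0028,0,0,0,32,0.03],[0.0044,0.0035,0,0,0,40,0.03],[0.0053,0.0042,0,0,0,48,0.03],[0.0061,0.0048,0,0,0,56,0.03],[0.007,0.0055,0,0,0,64,0.03]]])

```text
time_s: 13.55
tcp_pos: [0.6555, -0.1006, 0.1209]
tool_rot: [-0.0, 0.809, 0.587, 0.001]
wrist_force: [0.6, 3.0, 4.1]
grip_width: 0.0376
grip_force: 79.6
```

```bash
python3 -c "
from m import *
meas('r2')"
```

```text
t 13.65 tcp [ 0.6556 -0.1005  0.1208] knob s 0.0194 tool x [0.31  0.951 0.002] yaw -18.1 ey in tool [ 0.901 -0.433  0.001] F [-0.5  3.6  5.8] M [ 0.97 -0.04 -0.41] w 0.0374 q7 0.16
col s [0.1488 0.1691 0.1994]
```

View pics/r2.png

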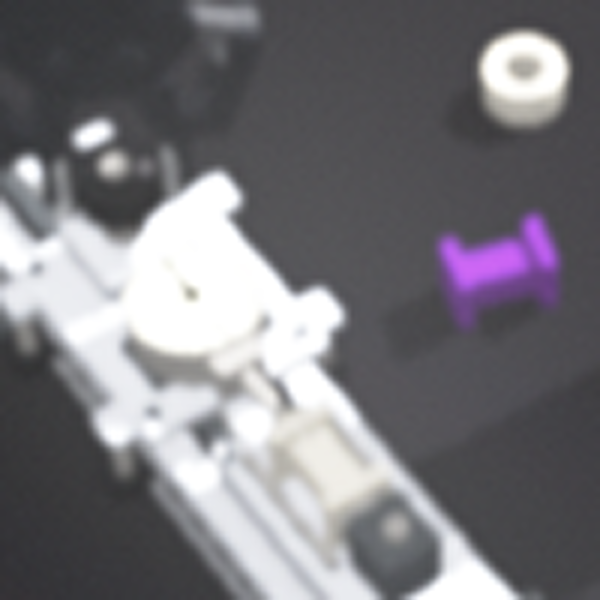

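The pointer, from crop (192,293) to (165,262), is still at rest. I'll write a rectified dial reader.

```bash
cat >> m.py <<'E'
def dial(im,ks,x0=-.0005,z0=.098,name='scene'):
    c=eyes.calibration(name); Ei=np.linalg.inv(np.array(c["extrinsics"]))
    n=121; g=np.linspace(-.03,.03,n); X,S=np.meshgrid(g,g[::-1])   # up = +s (nest), right = +x
    b=np.array([.657,-.1199])+(ks+.058)*ey+x0*ex
    P=np.concatenate([b+X[...,None]*ex+S[...,None]*ey,np.full((n,n,1),z0),np.ones((n,n,1))],-1)@Ei.T
    u=(P[...,0]/-P[...,2]*c["fx"]+c["cx"]).astype(np.float32); v=(P[...,1]/P[...,2]*c["fy"]+c["cy"]).astype(np.float32)
    r=cv2.remap(im,u,v,cv2.INTER_CUBIC); gry=r.min(2).astype(float)
    # centre: dark hub; pointer: weighted direction of dark pixels
    rr=np.hypot(X,S); dark=np.clip(np.median(gry[rr<.022])-8-gry,0,None)*(rr<.021)
    w=dark.sum()+1e-9; cx,cy=(dark*X).sum()/w,(dark*S).sum()/w
    A=np.linspace(0,2*np.pi,73)[:-1]; best=[]
    hx,hy=[(dark**3*q).sum()/((dark**3).sum()+1e-9) for q in(X,S)]
    prof=[]
    for a in A:   # a: clockwise from above starting at -s (towards knob); seen from above +x right,+s up
        dx,dy=-np.sin(a),-np.cos(a); L=np.linspace(.003,.017,29)
        ii=np.clip(((.03-(dy*L))/.06*(n-1)).round().astype(int),0,n-1); jj=np.clip(((dx*L+.03)/.06*(n-1)).round().astype(int),0,n-1)
        prof.append(gry[ii,jj].mean())
    prof=np.array(prof); o=np.argsort(prof)[:5]
    print("dark centroid mm",(cx*1e3).round(1),(cy*1e3).round(1),"hub",(hx*1e3).round(1),(hy*1e3).round(1),"best ang",np.degrees(A[o]).round(),prof[o].round(),"N(best)",(np.degrees(A[o[0]])/18).round(1),"med",np.median(prof))
    return r
E
python3 - <<'E'
from m import *
ims=[("scene",cv2.imread("r1_raw.png"),.0094),("scene",cv2.imread("r2_raw.png"),.0184),("scene",cv2.imread("pics/scene0.png"),0),("top",cv2.imread("pics/top0.png"),0)]
t,_=shot('top'); ims.append(("top",t,.0184))
o=[cv2.resize(dial(im,ks,name=n,x0=-.0005 if n=='scene' else .002),(260,260),interpolation=cv2.INTER_CUBIC) for n,im,ks in ims]
cv2.imwrite("pics/d1.png",np.vstack([np.hstack(o[:3]),np.hstack(o[3:]+[o[0]*0])]))
E
```

```text
dark centroid mm -0.9 -5.0 hub -1.0 -4.6 best ang [15. 10.  5. 20.  0.] [221. 221. 222. 223. 226.] N(best) 0.8 med 254.6551724137931
dark centroid mm -0.8 -6.1 hub -0.8 -5.6 best ang [  5.  10.   0.  15. 355.] [205. 207. 209. 212. 218.] N(best) 0.3 med 254.77586206896552
dark centroid mm -0.9 -7.2 hub -1.1 -5.4 best ang [ 5. 10.  0. 15. 20.] [211. 213. 214. 216. 220.] N(best) 0.3 med 254.67241379310343
dark centroid mm 1.0 -4.5 hub 0.9 -2.8 best ang [355. 350.   0. 345.   5.] [172. 178. 180. 193. 197.] N(best) 19.7 med 237.5344827586207
dark centroid mm 7.3 10.6 hub 6.6 14.0 best ang [185. 190. 180. 175. 195.] [55. 55. 56. 57. 57.] N(best) 10.3 med 65.79310344827586
```

View pics/d1.png

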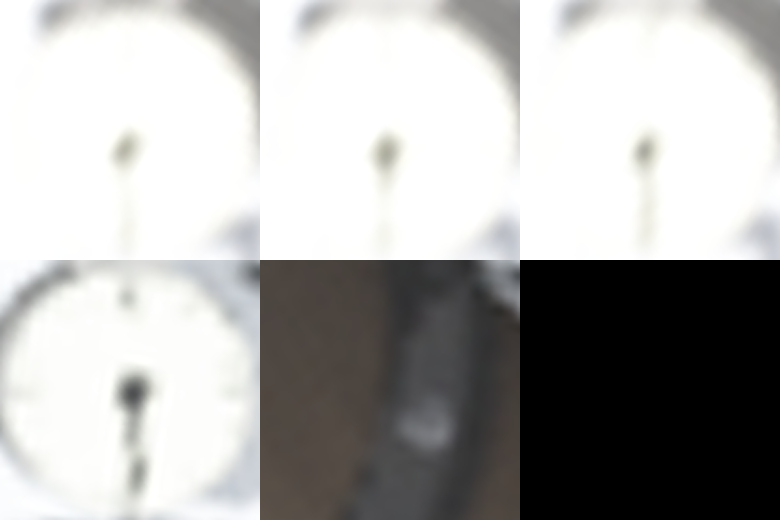

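The top-row scene views show the pointer straight down at rest, so 0 N. The hub is about (-1,-4.5) mm from my frame centre, which I'll correct in the reader. An advance of 32° (4.5 mm) gives 9 N at most.

>>> apply_moves(targets=[[[0.0005,-0.0002,0,0,0,4,0.03],[0.001,-0.0005,0,0,0,8,0.03],[0.0015,-0.0007,0,0,0,12,0.03],[0.002,-0.001,0,0,0,16,0.03],[0.0025,-0.0012,0,0,0,20,0.03],[0.003,-0.0014,0,0,0,24,0.03],[0.0035,-0.0017,0,0,0,28,0.03],[0.004,-0.0019,0,0,0,32,0.03]]])

```text
time_s: 14.5
tcp_pos: [0.6553, -0.0965, 0.1209]
tool_rot: [-0.0, 0.939, 0.343, 0.001]
wrist_force: [2.2, 3.8, 4.2]
grip_width: 0.0376
grip_force: 79.9
```

```bash
sed -i 's/b=np.array(\[.657,-.1199\])+(ks+.058)/b=np.array([.657,-.1199])+(ks+.0535)/; s/x0=-.0005,/x0=-.0016,/; s/r<.021)$/r<.021)/' m.py
python3 - <<'E'
from m import *
dial(cv2.imread("r2_raw.png"),.0184); im=meas('r3'); dial(im,.0229)
E
```

```text
dark centroid mm 0.3 -2.0 hub 0.3 -1.1 best ang [  0.   5. 355. 350.  10.] [229. 231. 231. 235. 235.] N(best) 0.0 med 249.91379310344828
t 14.6 tcp [ 0.6554 -0.0964  0.1209] knob s 0.0235 tool x [0.765 0.644 0.003] yaw -49.9 ey in tool [ 0.537 -0.843  0.001] F [2.6 4.2 4.7] M [ 0.79 -0.44 -0.23] w 0.0374 q7 -0.3
col s [0.1429 0.1669 0.199 ]
dark centroid mm -0.4 -0.5 hub -0.1 -0.6 best ang [ 90.  95.  85. 100.  80.] [240. 241. 242. 242. 244.] N(best) 5.0 med 250.13793103448276
```

>>> apply_moves(targets=[[[0.0002,-0.0003,0,0,0,2.5,0.03],[0.0004,-0.0006,0,0,0,5,0.03],[0.0006,-0.0009,0,0,0,7.5,0.03],[0.0008,-0.0012,0,0,0,10,0.03],[0.0008,-0.0012,0,0,0,10,0.03],[0.0008,-0.0012,0,0,0,10,0.03],[0.0008,-0.0012,0,0,0,10,0.03],[0.0008,-0.0012,0,0,0,10,0.03]]])

```text
time_s: 15.4
tcp_pos: [0.6552, -0.0952, 0.1209]
tool_rot: [-0.0, 0.965, 0.261, 0.002]
wrist_force: [3.5, 4.3, 5.6]
grip_width: 0.0374
grip_force: 80.2
```

```bash
python3 - <<'E'
from m import *
dial(cv2.imread("r3_raw.png"),.0229); im=meas('r4')
for k in(.0237,.0243,.0249): dial(im,k)
E
```

```text
dark centroid mm -0.4 -0.5 hub -0.1 -0.6 best ang [ 90.  95.  85. 100.  80.] [240. 241. 242. 242. 244.] N(best) 5.0 med 250.13793103448276
t 15.5 tcp [ 0.6552 -0.0952  0.1208] knob s 0.0247 tool x [0.864 0.503 0.003] yaw -59.8 ey in tool [ 0.385 -0.923  0.001] F [3.7 4.3 5.6] M [ 0.81 -0.72 -0.07] w 0.0376 q7 -0.44
col s [0.1475 0.1675 0.1994]
dark centroid mm 0.0 0.0 hub -0.0 0.0 best ang [145. 140. 150. 135. 155.] [247. 247. 248. 248. 249.] N(best) 8.1 med 251.25862068965517
dark centroid mm 0.0 -0.6 hub -0.0 -0.6 best ang [140. 145.  25.  20.  30.] [248. 248. 248. 249. 249.] N(best) 7.8 med 251.32758620689657
dark centroid mm 0.0 -1.2 hub -0.0 -1.2 best ang [20. 25. 10.  5.  0.] [246. 246. 247. 247. 247.] N(best) 1.1 med 251.34482758620692
```

>>> apply_moves(targets=[[[0.0001,-0.0003,0,0,0,2,0.03],[0.0002,-0.0005,0,0,0,4,0.03],[0.0003,-0.0008,0,0,0,6,0.03],[0.0004,-0.001,0,0,0,7.5,0.03],[0.0004,-0.001,0,0,0,7.5,0.03],[0.0004,-0.001,0,0,0,7.5,0.03],[0.0004,-0.001,0,0,0,7.5,0.03],[0.0004,-0.001,0,0,0,7.5,0.03]]])

```text
time_s: 16.3
tcp_pos: [0.6551, -0.0943, 0.1208]
tool_rot: [-0.0, 0.98, 0.197, 0.001]
wrist_force: [4.8, 3.6, 4.5]
grip_width: 0.0375
grip_force: 80.2
```

>>> apply_moves(targets=[[[0,0,0,0,0,0,0.045],[0,0,0,0,0,0,0.055],[0,0,0,0,0,0,0.065],[0,0,0,0,0,0,0.065],[0,0,0,0,0,0,0.065],[0,0,-0.02,0,0,0,0.065],[0,0,-0.05,0,0,0,0.065],[0,0,-0.09,0,0,0,0.065]]])

```text
time_s: 17.1
tcp_pos: [0.6525, -0.095, 0.2096]
tool_rot: [-0.0, 0.981, 0.196, -0.002]
wrist_force: [1.2, -0.2, -0.3]
grip_width: 0.0654
grip_force: 0.0
```

```bash
python3 - <<'E'
from m import *
im=meas('r5')
for k in(.0248,.0252,.0256): dial(im,k)
delta([.42,-.25,.3],-60)
E
```

```text
t 17.2 tcp [ 0.6557 -0.0971  0.2154] knob s 0.0228 tool x [0.923 0.384 0.006] yaw -67.4 ey in tool [ 0.258 -0.966 -0.003] F [-0.1 -1.1 -0.4] M [-0.03  0.   -0.03] w 0.065 q7 -0.62
col s [0.1495 0.1667 0.1992]
dark centroid mm 0.1 2.7 hub -0.1 0.7 best ang [185. 180. 190. 175. 195.] [225. 226. 229. 232. 236.] N(best) 10.3 med 250.75862068965517
dark centroid mm 0.1 2.3 hub -0.1 0.3 best ang [185. 180. 190. 175. 195.] [226. 228. 230. 234. 237.] N(best) 10.3 med 250.51724137931035
dark centroid mm 0.1 1.9 hub -0.1 -0.1 best ang [185. 180. 190. 175. 195.] [227. 229. 231. 235. 238.] N(best) 10.3 med 250.6206896551724
t 17.2 tcp [ 0.6557 -0.0971  0.2154] toolx [0.923 0.384 0.006] delta mm [-275.8   51.   -86.1] rot [ 0.28 -0.34 -7.42] q [-0.491  0.659  0.945  1.563 -0.562  1.203 -0.619] F [-0.11 -1.07 -0.44] w 0.065
```

It reads about 10.2 N with the knob released. I'll back the arm off and cross-check with the top camera.

>>> apply_moves(targets=[[[-0.02,0.004,-0.03,0,0,0,0.065],[-0.05,0.01,-0.05,0,0,0,0.065],[-0.09,0.018,-0.07,0,0,0,0.065],[-0.13,0.026,-0.08,0,0,0,0.065],[-0.17,0.034,-0.08,0,0,0,0.065],[-0.21,0.042,-0.08,0,0,0,0.065],[-0.24,0.05,-0.08,0,0,0,0.065],[-0.24,0.05,-0.08,0,0,0,0.065]]])

```text
time_s: 18.0
tcp_pos: [0.4473, -0.237, 0.2905]
tool_rot: [-0.0, 0.981, 0.193, 0.0]
wrist_force: [-0.5, 0.5, 0.3]
grip_width: 0.0651
grip_force: 0.0
```

```bash
python3 - <<'E'
from m import *
im=meas('r6'); dial(im,.0252)
t,d=shot('top'); cv2.imwrite('t6.png',t)
dial(cv2.imread('pics/top0.png'),.003,x0=.002,name='top'); dial(t,.0282,x0=.002,name='top')
W=world('top',d); q=W[...,:2]-np.array([.6596,-.1201]); s=q@ey; x=q@ex; z=W[...,2]
m=(s>.13)&(s<.24)&(abs(x)<.011)
for a in np.arange(.13,.225,.005):
    k=m&(s>=a)&(s<a+.005); print(round(a,3),np.median(z[k]).round(4) if k.any() else None,end='; ')
# movement of other things
a=cv2.imread('pics/top0.png').astype(int); 
for n,(u,v) in dict(purple=(314,225),red=(292,275),block=(235,249),bush=(350,248)).items(): print(n,abs(a[v-14:v+14,u-14:u+14]-t[v-14:v+14,u-14:u+14]).max(2).__gt__(70).sum())
E
```

```text
t 18.1 tcp [ 0.4509 -0.234   0.2902] knob s -0.0859 tool x [0.924 0.383 0.001] yaw -67.5 ey in tool [ 0.258 -0.966  0.001] F [ 0.1 -0.1  0.2] M [ 0.04 -0.04 -0.04] w 0.0649 q7 -0.44
col s [0.1419 0.1665 0.1993]
dark centroid mm 0.1 2.3 hub -0.1 0.3 best ang [185. 180. 190. 175. 195.] [226. 228. 230. 234. 237.] N(best) 10.3 med 250.36206896551727
dark centroid mm 1.1 -4.2 hub 0.9 -1.7 best ang [355. 350.   0. 345.   5.] [176. 180. 188. 197. 206.] N(best) 19.7 med 236.5
dark centroid mm 0.8 3.7 hub 0.7 1.8 best ang [185. 190. 180. 195. 175.] [167. 170. 180. 186. 200.] N(best) 10.3 med 238.82758620689657
0.13 0.0705; 0.135 0.0745; 0.14 0.0752; 0.145 0.0898; 0.15 0.0994; 0.155 0.0998; 0.16 0.0998; 0.165 0.0944; 0.17 0.0971; 0.175 0.0955; 0.18 0.0937; 0.185 0.0954; 0.19 0.0942; 0.195 0.1013; 0.2 0.1021; 0.205 0.0992; 0.21 0.1022; 0.215 0.1037; 0.22 0.1052; purple 0
red 0
block 0
bush 0
```

Both cameras read about 10 N. The column is pressed against the anvil and the other things haven't moved, so I'm handing it in.

```bash
python3 -c "
from h import *
print(finish_job())"
```

```text
the job is handed in; nothing more can be done
None
```

The column is in the nest and held against the anvil. I fed the carriage up only by its knob, and both cameras read the dial at about 10 N. The look-alikes and spare parts near the work showed no movement, the arm is clear, and the job was handed in at about 18 s.

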